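# Close a pump head on its dowels and hold it shut

### The job

First open the vent on the pump-head fixture: turn its black bar knob clockwise, a bit under a quarter turn, until it clicks past its detent and stays there. Then pick up the loose steel upper half of the pump head, set it on the two dowels of the lower half (big hole on the big dowel), and press it down against the sprung seal until the two halves meet fully flush. Finish while still gripping or pushing the upper half so that it stays pressed shut: do not let go, and leave the other things on the bench where they are.

Things in the scene. Friction and masses are not known exactly. Their poses are not given: they have to be found in the camera images.
- fixture: Fixed fixture: aluminium base plate 130 (x) x 230 (y) x 12 mm, origin at the centre of its underside, z up. On it, centred at x 0, y +50 mm, stands the steel lower half of the pump head, a block 84 (x) x 40 (y) mm whose flat top face is 38 mm above the bench. The vent knob is at x 0, y -65 mm; a small detent housing beside it at x -49 mm, top 26 mm above the bench.
- seat (a point): Centre of the lower half's top (parting) face, 38 mm above the bench. When the pump head is shut, the origin of upper is at this point and both x axes agree.
- dowel_big (a point): Tip of the big steel dowel: 12 mm dia., 29 mm from the seat's centre towards the fixture's +x, 15 mm tall above the parting face: straight for 8 mm, then a cone to about a third of its diameter.
- dowel_small (a point): Tip of the small steel dowel: 8 mm dia., 29 mm from the seat's centre towards the fixture's -x, otherwise like the big one (15 mm tall, coned).
- vent_grip (a point): Point on the vertical axis of the black vent knob, 52 mm above the bench; turns with the knob. The grip is an upright bar 44 mm long, 14 mm thick, from 26 to 70 mm above the bench, on a 44 mm dia. disc whose top is 26 mm above the bench. The bar lies along this point's x axis, which at joint value 0 is the fixture's x.
- vent (a joint): Angle of the vent knob in rad, growing clockwise seen from above. It starts closed, held on its stop at 0; a spring detent resists with at most about 0.15 N m, tips over at about 0.65 and snaps on to the open stop at 1.3, where it stays.
- seal (a joint): How far the white sprung seal disc (30 mm dia., centred on seat) is pushed down, in m: 0 when 4 mm proud of the parting face, 0.004 when the halves meet flush. Its spring takes 7 N to start moving and 12 N at flush, more than the upper half's weight, so it lifts that half off if nothing presses.
- upper: Loose steel upper half, about 0.32 kg, right way up on the bench: plate 84 (x) x 40 (y) x 16 mm with a boss 34 (x) x 32 (y) mm, 30 mm high, in the middle of its top (total 46 mm): grip there. Origin at the centre of its underside, z up. Two vertical through holes 29 mm either side of the centre: 14 mm dia. on +x (for the big dowel), 10 mm dia. on -x (for the small one).
- cap: Bystander: round steel end cap, 52 mm dia., 15 mm high, loose; origin at the centre of its underside. Leave alone.
- wrench: Bystander: steel wrench, 170 mm long, lying loose. Leave alone.
- driver: Bystander: screwdriver, 180 mm long, lying loose. Leave alone.
- beaker: Bystander: glass beaker, 64 mm dia., 75 mm high, loose; origin at the centre of its underside. Leave alone.
- solvent: Bystander: amber solvent bottle, 76 mm dia., 170 mm high, loose; origin at the centre of its underside. Leave alone.
- jar: Bystander: white plastic jar, 52 mm dia., 60 mm high, loose; origin at the centre of its underside. Leave alone.
Mind the look-alikes: they are no part of the job. What is shaped like the upper but blue, brown or turquoise is not meant.

How it is judged:
By the outcome, as a careful person would: the job done as asked, in the order asked, and still so for the second after the job is handed in, while the arm keeps its last pose, push and grip.
It also fails if it takes over 45 s, if anything falls off the work surface, if the arm or the gripper's body presses on something with over 40 N, if the wrist force passes 120 N, or if a joint passes its speed limit or range.

### The arm

A 6-joint arm with a two-finger parallel gripper is mounted at the origin on the work surface. World frame = base frame: x ahead of the robot, y to its left, z up, the work surface at z = 0. Lengths are in m, angles in rad, forces in N, time in s.
With the tool pointing down it reaches from about 0.25 to 0.8 m from the base axis. Payload 8.5 kg.
Tool frame: the origin (TCP) lies midway between the tips of the shut fingers; the grasp point (between the pads) lies 19 mm behind it; z points along the fingers, y is the line along which they close (so a half turn about z gives the same grasp; the last joint's range is limited). The gripper opens to 85 mm and grips with 20 to 120 N. Pads are 22 mm wide; open, the fingers measure 114 mm over their backs; the gripper's body (76 mm by 85 mm) begins 54 mm behind the grasp point. The pads swing forward as they close: fully open they stand 13 mm farther back than shut.
Start: joints at [1.26, 0.238, -0.013, 1.319, 0, 1.571], TCP at [0.161, 0.5, 0.231] pointing down, gripper open.
Joint ranges: [-2.66, 2.66], [-1.03, 1.9], [-1.14, 1.46], [-1.82, 2.27], [-1.45, 1.34], [-3.14, 3.14]. Speed limits (rad/s): [2.22, 2.22, 2.79, 3.14, 3.14, 3.14].

### API

Orientations are given as a unit quaternion [x, y, z, w].
In Python, from cell import env, camera, camera_model gives the robot as it stands. The module is installed in compiled form; this text tells all that it offers.
- The arm moves only by the tool arm_command, never from a script. Its argument "commands" is a list that holds one entry, the list of rows, each a list of 5 numbers: the shift along the tool's x, y, z in m, then the turn about the tool's z in degrees, then the gripper's target within -1 to 1 (fully open at 1, half-way at 0, shut at -1). In form: [[[dx, dy, dz, twist, jaw], ...]]. A call has 1 to 20 rows; each row is the pose to reach, as a shift and turn from the pose commanded when the call began, along the tool's axes at that moment; what a row does not reach only later rows make up. A row lasts 1/8 s, in which the tool goes at most 62.5 mm and 10.7 degrees, less where a joint would pass 70% of its speed; a pose out of reach is approached as far as the arm can. A call with a gripper value outside its range is refused whole. The fingers move at their own pace and stop on an object; "force" is the grip in N (left out, the last holds). Time passes only in rows, so rows that repeat a pose let the fingers close. It gives the time, the measured TCP pose, the force, the opening and the grip force at its end, in the units of the state.
- env.read_state(): the state, without advancing time (a new reading comes with each control period).
- camera(name): name is "scene" or "side" or "wrist"; returns the picture (400x640x3 uint8, red, green, blue); there is no depth.
- camera_model(name): a dict with "mtx" (3x3 intrinsics, pixels), "world_from_camera" (4x4, takes a point from camera to world coordinates). Camera axes: x right, y up, looking along -z (the intrinsics and any distortion apply to the point x, -y, -z); pixel columns grow to the right and rows downward; lengths in m; the calibration is good to about 2 mm. A picture is of the moment at which its call begins: read the wrist's pose just before it. camera_model takes no time and is no camera call; for the wrist camera it gives the pose at the moment of the call.
- env.job_done(): hands the job in; it is judged then, once.
The state is a dict: "clock": time; "joint_positions": joint angles; "joint_velocities": joint speeds; "joint_efforts": joint torques, N m; "eef_pos": TCP position; "eef_rot": TCP orientation; "ft_force": force on the tool from outside, world axes, zero at the start; "wrist_torque": the same for the moment, N m; "opening": finger opening in m; "grasp_force": force on a finger pad.
Only numpy, scipy, OpenCV 4.12 (cv2) and the standard library are available. Lean on these libraries where they do the work, as an engineer would, in place of code of your own. Each camera call takes 0.05 s, during which the arm holds its last target. There are 200 camera calls.

## Working session

There is one attempt and no reset: what is moved stays moved. The work goes in short steps, Python scripts to look and compute and a tool call to move; the robot and the scene stay as the last step left them, time stands still between calls to the robot, and variables do not carry over. Pictures are saved under pics/ and viewed, at most 10 in all, crops included, and the job is handed in when it is done.

Besides the shell and the picture viewer there is one more tool, called after ">>>" as name(argument=value, ...) on one line, values as JSON. arm_command: Moves the arm, as the interface text tells. Its arguments: {"type":"object","properties":{"commands":{"type":"array","items":{"type":"array","items":{"type":"array","items":{"type":"number"}}}},"force":{"type":"number"}},"required":["commands"]}

```bash
mkdir -p pics; cat > h.py <<'E'
import numpy as np, cv2
from cell import env, camera, camera_model
def save(n,im): cv2.imwrite('pics/'+n,im[:,:,::-1])
def ray(cm,uv):
    M=np.array(cm['mtx']);W=np.array(cm['world_from_camera'])
    d=np.linalg.inv(M)@[uv[0],uv[1],1]; d=np.array([d[0],-d[1],-d[2]])
    return W[:3,3],W[:3,:3]@d
def onz(cm,uv,z):
    o,d=ray(cm,uv); return o+d*(z-o[2])/d[2]
def proj(cm,p):
    W=np.array(cm['world_from_camera']);c=np.linalg.inv(W)@[*p,1]
    q=np.array(cm['mtx'])@[c[0],-c[1],-c[2]]; return q[:2]/q[2]
E
python3 - <<'E'
from h import *
for n in('scene','side'):
    cm=camera_model(n); im=camera(n); save(n+'0.png',im); np.save(n+'.npy',im); print(n,{k:np.round(v,3).tolist() for k,v in cm.items()})
s=env.read_state();print(s['clock'],s['eef_pos'],s['eef_rot'],s['opening'])
E
```

```text
scene {'mtx': [[415.285, 0.0, 321.083], [0.0, 415.285, 199.712], [0.0, 0.0, 1.0]], 'world_from_camera': [[0.493, -0.679, 0.544, 1.378], [0.87, 0.382, -0.312, -0.551], [0.004, 0.627, 0.779, 1.215], [0.0, 0.0, 0.0, 1.0]]}
side {'mtx': [[407.5, 0.0, 321.234], [0.0, 407.5, 198.259], [0.0, 0.0, 1.0]], 'world_from_camera': [[0.803, 0.349, -0.482, 0.021], [-0.595, 0.44, -0.673, -0.835], [-0.022, 0.828, 0.561, 0.694], [0.0, 0.0, 0.0, 1.0]]}
0.1 [0.16045207 0.49950097 0.23074262] [ 1.54778451e-01  9.87948995e-01 -6.36638978e-04 -9.40672548e-05] 0.08570728530614612
```

View pics/scene0.png

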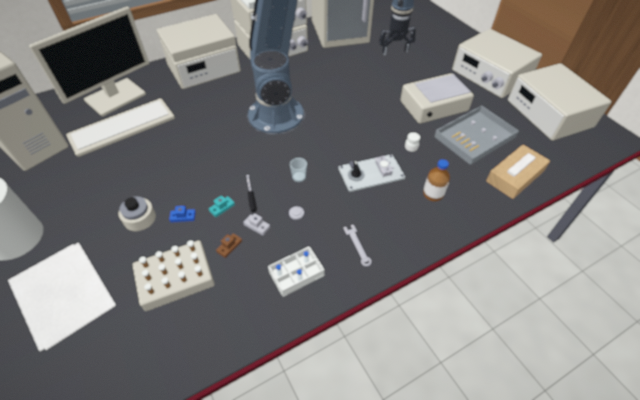

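View pics/side0.png

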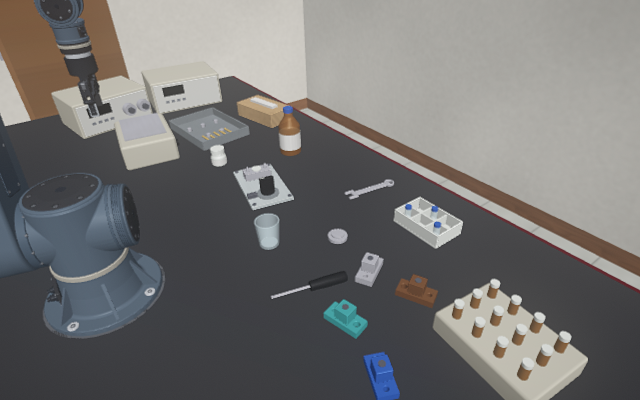

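The scene view shows four things shaped like the upper: blue (181,214), turquoise (221,205), brown (229,244) and grey steel (257,224), which is at (369,268) in the side view. The grey one fits "steel". The fixture is at scene (371,172) and side (263,186), with the black knob at scene (356,170). I'll confirm with an enlarged crop and work out coarse positions.

```bash
python3 - <<'E'
from h import *
a=np.load('scene.npy');b=np.load('side.npy')
c=[a[205:245,235:280+15],a[145:195,333:408],b[245:290,340:400],b[155:215,225:300]]
c=[cv2.resize(x,(400,300),interpolation=cv2.INTER_CUBIC) for x in c]
save('crop.png',np.vstack([np.hstack(c[:2]),np.hstack(c[2:])]))
A=camera_model('scene');B=camera_model('side')
print('upper',onz(A,(257,224),.02),onz(B,(369,268),.02))
print('fix corners',[onz(A,p,.012).round(3) for p in((338,170),(391,156),(405,178),(348,188))])
print('knob',onz(A,(356,163),.07),onz(B,(267,179),.07))
E
```

```text
upper [ 0.52817486 -0.32377193  0.02      ] [ 0.51524202 -0.33076058  0.02      ]
fix corners [array([0.439, 0.063, 0.012]), array([0.478, 0.291, 0.012]), array([0.603, 0.268, 0.012]), array([0.538, 0.048, 0.012])]
knob [0.48707521 0.11204357 0.07      ] [0.49265886 0.09404937 0.07      ]
```

View pics/crop.png

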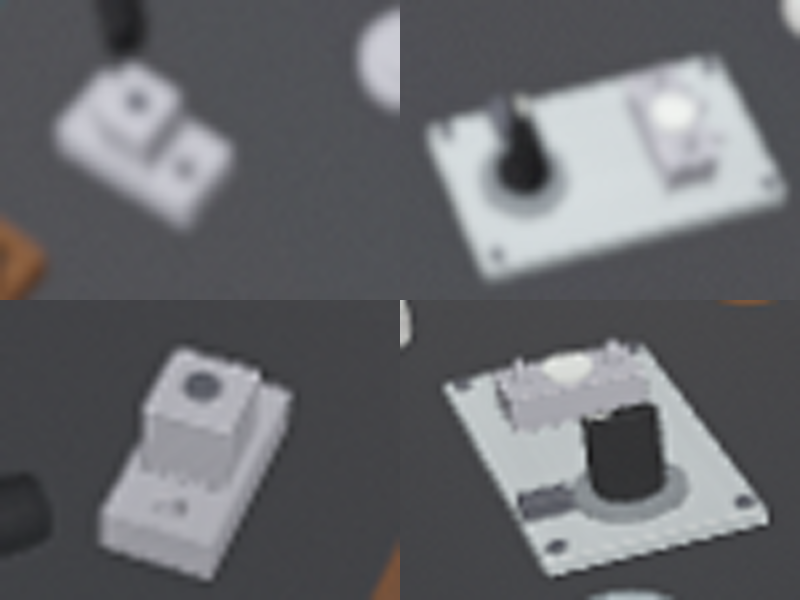

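The crop confirms it: the steel-grey upper (holes visible, boss on top) and the fixture, with the knob at the robot-left end, the detent housing towards the robot, and the white seal between the dowels. Next, the camera-to-tool offset, so I can go and look at the fixture from above.

```bash
cat >> h.py <<'E'
from scipy.spatial.transform import Rotation as R
def tool():
    s=env.read_state(); T=np.eye(4); T[:3,:3]=R.from_quat(s['eef_rot']).as_matrix(); T[:3,3]=s['eef_pos']; return T
def shift(p,yyaw=None):
    T=tool(); print('shift mm',(1000*T[:3,:3].T@(np.array(p)-T[:3,3])).round(1),'tool y yaw',np.degrees(np.arctan2(T[1,1],T[0,1])).round(2),'tilt',T[:3,2].round(4))
E
python3 - <<'E'
from h import *
T=tool();W=np.array(camera_model('wrist')['world_from_camera'])
print((np.linalg.inv(T)@W).round(3),camera_model('wrist')['mtx'])
shift((.51,.15,.36))
E
```

```text
[[-0.     0.951  0.31   0.079]
 [ 1.     0.001 -0.001 -0.   ]
 [-0.001  0.31  -0.951 -0.142]
 [ 0.     0.     0.     1.   ]] [[282.40742293   0.         325.75439487]
 [  0.         282.40742293 198.87581268]
 [  0.           0.           1.        ]]
shift mm [-439.7 -226.  -129. ] tool y yaw 72.19 tilt [-4.0e-04 -1.2e-03 -1.0e+00]
```

>>> arm_command(commands=[[[-0.453,-0.201,-0.02,-8,1],[-0.453,-0.201,-0.02,-8,1],[-0.453,-0.201,-0.02,-8,1],[-0.453,-0.201,-0.02,-8,1],[-0.453,-0.201,-0.02,-8,1],[-0.453,-0.201,-0.02,-8,1],[-0.453,-0.201,-0.02,-8,1],[-0.453,-0.201,-0.02,-8,1],[-0.453,-0.201,-0.02,-8,1],[-0.453,-0.201,-0.02,-8,1],[-0.453,-0.201,-0.02,-8,1]]])

```text
clock: 1.48
eef_pos: [0.5295, 0.1707, 0.2512]
eef_rot: [0.085, 0.996, -0.0, -0.0]
ft_force: [-0.2, 0.6, -0.6]
opening: 0.0854
grasp_force: 0.0
```

```bash
python3 - <<'E'
from h import *
cm=camera_model('wrist');im=camera('wrist');np.savez('w1',im=im,**cm);save('w1.png',im)
print(tool()[:3,3],env.read_state()['clock'])
E
```

```text
[0.52951901 0.1707765  0.25136179] 1.525
```

View pics/w1.png

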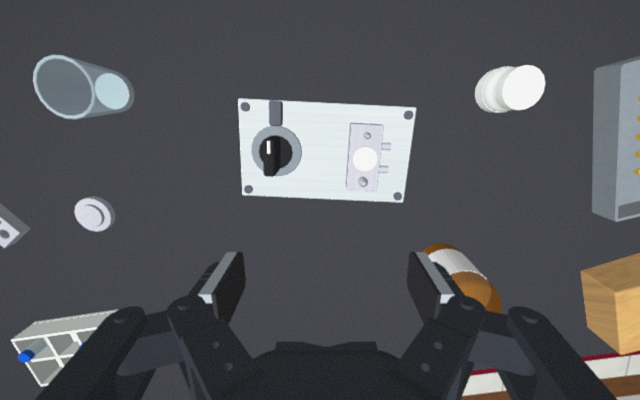

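The wrist view shows the plate with corners near (238,98), (416,107), (404,203) and (242,195). The knob is at (275,152), the seal at (364,159), the dowels at (367,135) and (363,182), and the housing at (276,112). Next I'll rectify the plate outline and the seal onto their planes.

```bash
python3 - <<'E'
from h import *
d=np.load('w1.npz');im=d['im'];h=cv2.cvtColor(im,cv2.COLOR_RGB2HSV)
m=np.uint8((h[...,2]>150))*255; m[:, :225]=0;m[:,430:]=0;m[:85]=0;m[215:]=0
m=cv2.morphologyEx(m,cv2.MORPH_OPEN,np.ones((3,3)))
c=max(cv2.findContours(m,0,1)[0],key=cv2.contourArea)[:,0]
P=np.array([onz(d,p+0.0,.012)[:2] for p in c])
r=cv2.minAreaRect(np.float32(P*1000));print('rect mm',r,'(130x230)')
box=cv2.boxPoints(r)
e=box[1]-box[0] ; f=box[2]-box[1]
L=e if np.hypot(*e)>np.hypot(*f) else f
y=L/np.hypot(*L); y*=np.sign(y[1]); x=np.array([y[1],-y[0]])
F=np.array(r[0]);print('fixture',F,'yaw of y',np.degrees(np.arctan2(y[1],y[0])))
print('knob',F-65*y,'seat',F+50*y, 'dets',F-65*y-49*x)
for n,z,p in(('seal',.042,(364,159)),('dowB',.053,(363,183)),('dowS',.053,(367,135))): print(n,onz(d,p,z)*1000)
S=F+50*y
for n,q,z in(('seal',S,.042),('B',S+29*x,.053),('Sm',S-29*x,.053),('knobtop',F-65*y,.07),('kn+',F-65*y+22*x,.07),('kn-',F-65*y-22*x,.07)): print(n,proj(d,[*(q/1000),z]).round(1))
K=(F-65*y)/1000
shift((*K,.15))
E
```

```text
rect mm ((509.5923767089844, 172.56161499023438), (229.13385009765625, 129.70095825195312), 77.45745086669922) (130x230)
fixture [509.59237671 172.56161499] yaw of y 77.45744
knob [495.47667694 109.11283875] seat [520.4506073  221.36836624] dets [447.64606094 119.75390434]
seal [520.77942797 220.59761955  42.        ]
dowB [548.23939793 214.36609776  53.        ]
dowS [490.91327213 226.58632702  53.        ]
seal [364.6 158.6]
B [363.6 183.3]
Sm [368.  135.9]
knobtop [268.2 158. ]
kn+ [268.4 176.7]
kn- [267.9 138.6]
shift mm [ 23.1 -66.5 101.4] tool y yaw 80.28 tilt [-3.e-04 -0.e+00 -1.e+00]
```

>>> arm_command(commands=[[[0.023,-0.0665,0.05,2.8,1],[0.023,-0.0665,0.05,2.8,1],[0.023,-0.0665,0.1,2.8,1],[0.023,-0.0665,0.15,2.8,1],[0.023,-0.0665,0.19,2.8,1],[0.023,-0.0665,0.213,2.8,1],[0.023,-0.0665,0.213,2.8,0.2],[0.023,-0.0665,0.213,2.8,-1],[0.023,-0.0665,0.213,2.8,-1],[0.023,-0.0665,0.213,2.8,-1],[0.023,-0.0665,0.213,2.8,-1],[0.023,-0.0665,0.213,2.8,-1],[0.023,-0.0665,0.213,2.8,-1]]], force=40)

```text
clock: 3.15
eef_pos: [0.4971, 0.1088, 0.0394]
eef_rot: [0.11, 0.994, 0.001, 0.001]
ft_force: [-1.1, 2.6, 7.4]
opening: 0.0136
grasp_force: 42.7
```

```bash
python3 - <<'E'
from h import *
s=env.read_state();print(s['joint_positions'],s['wrist_torque']);shift((.4955,.1091,.037))
E
```

```text
[ 2.15038600e-01  3.52278344e-01 -3.83527499e-01  8.33015056e-01
  7.94587647e-04  4.34773363e-01] [0.41704292 0.22117213 0.07787405]
shift mm [ 1.6 -0.1  2.4] tool y yaw 77.41 tilt [ 0.0018  0.0012 -1.    ]
```

>>> arm_command(commands=[[[0,0,0,10,-1],[0,0,0,20,-1],[0,0,0,30,-1],[0,0,0,40,-1],[0,0,0,50,-1],[0,0,0,60,-1],[0,0,0,68,-1],[0,0,0,74,-1],[0,0,0,75,-1],[0,0,0,75,-1],[0,0,0,75,-1]]])

```text
clock: 4.53
eef_pos: [0.4955, 0.1077, 0.0393]
eef_rot: [0.692, 0.722, -0.001, 0.0]
ft_force: [-6.5, -3.1, 13.6]
opening: 0.0132
grasp_force: 44.1
```

```bash
python3 - <<'E'
from h import *
s=env.read_state();print(s['joint_positions'],s['wrist_torque']);shift((.4955,.1091,.037))
E
```

```text
[ 2.14521091e-01  3.51595652e-01 -3.84772607e-01  8.35318533e-01
 -9.18618361e-04  1.74316242e+00] [-0.6869293   1.41789169  0.46968535]
shift mm [1.4 0.  2.3] tool y yaw 2.42 tilt [-7.0e-04 -1.1e-03 -1.0e+00]
```

>>> arm_command(commands=[[[0,0,0,75,1],[0,0,0,75,1],[0,0,0,75,1],[0,0,0,75,1],[0,0,-0.05,75,1],[0,0,-0.11,75,1],[0,0,-0.17,75,1],[0,0,-0.21,75,1],[0,0,-0.21,75,1]]])

```text
clock: 5.65
eef_pos: [0.4979, 0.1085, 0.2519]
eef_rot: [0.989, 0.151, 0.003, -0.0]
ft_force: [1.0, -0.6, -0.3]
opening: 0.0854
grasp_force: 0.0
```

```bash
python3 - <<'E'
from h import *
cm=camera_model('wrist');im=camera('wrist');np.savez('w2',im=im,**cm)
T=tool();print(T[:3,3])
k=proj(cm,(.4955,.1091,.07)).astype(int);print(k)
h=cv2.cvtColor(im,cv2.COLOR_RGB2HSV)[...,2]
s=im[max(0,k[1]-70):k[1]+70,k[0]-95:k[0]+95];save('knob.png',cv2.resize(s,None,fx=3,fy=3))
shift((.52,-.375,.26))
E
```

```text
[0.49705086 0.10834876 0.24972202]
[324 180]
shift mm [-122.5  468.1  -10.4] tool y yaw -72.61 tilt [ 3.1e-03  5.0e-04 -1.0e+00]
```

View pics/knob.png

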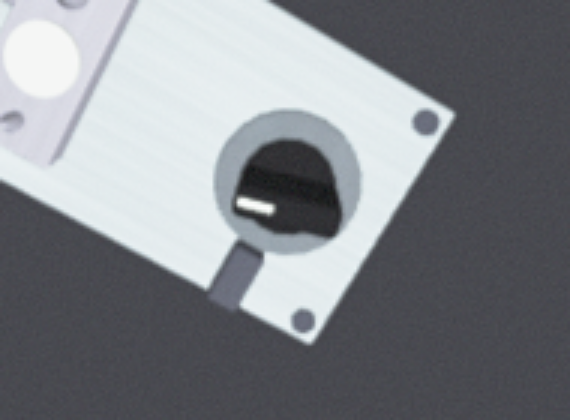

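The crop shows the bar turned, lying about 15° off the plate's long axis, which fits the open stop. My twist was relative to the new call, so the hand turned a further 75° while it opened. That only pushed towards the open stop, but I'll check the bar angle numerically. Now to the upper.

>>> arm_command(commands=[[[-0.14,0.457,0.02,-40,1],[-0.14,0.457,0.02,-40,1],[-0.14,0.457,0.02,-40,1],[-0.14,0.457,0.02,-40,1],[-0.14,0.457,0.02,-40,1],[-0.14,0.457,0.02,-40,1],[-0.14,0.457,0.02,-40,1],[-0.14,0.457,0.02,-40,1],[-0.14,0.457,0.02,-40,1],[-0.14,0.457,0.02,-40,1],[-0.14,0.457,0.02,-40,1]]])

```text
clock: 7.08
eef_pos: [0.4993, -0.3683, 0.228]
eef_rot: [0.877, 0.481, -0.0, -0.0]
ft_force: [0.3, 0.4, 0.2]
opening: 0.0856
grasp_force: 0.0
```

```bash
python3 - <<'E'
from h import *
d=np.load('w2.npz');a=onz(d,(308,177.7),.07);b=onz(d,(319.7,180),.07);v=a-b;print('bar yaw',np.degrees(np.arctan2(v[1],v[0])),'mark',(a+b)/2,'expect -87/93')
cm=camera_model('wrist');im=camera('wrist');np.savez('w3',im=im,**cm)
T=tool();print(T[:3,3]);shift((0.52,-.327,.2))
save('w3.png',im);print(proj(cm,(.52,-.327,.016)))
E
```

```text
bar yaw 95.93188500233117 mark [0.49408412 0.12159439 0.07      ] expect -87/93
[ 0.49948679 -0.36823734  0.22835065]
shift mm [45.8 -4.9 28.4] tool y yaw -32.52 tilt [-3.e-04  3.e-04 -1.e+00]
[321.65662277 135.65848852]
```

View pics/w3.png

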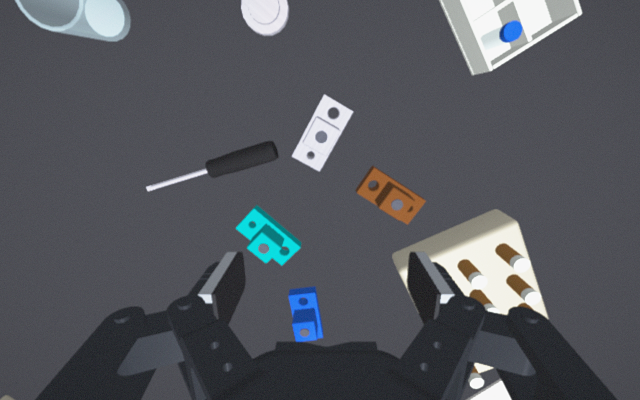

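The vent is open (bar yaw about 94°). The wrist view shows the steel upper at (322,132), its big hole at (333,113), small hole at (310,155) and the boss in the middle. The brown, turquoise and blue pieces are the decoys.

```bash
python3 - <<'E'
from h import *
d=np.load('w3.npz');im=d['im'];h=cv2.cvtColor(im,cv2.COLOR_RGB2HSV)
m=np.uint8((h[...,2]>120)&(h[...,1]<60))*255; k=np.zeros_like(m);k[88:178,280:365]=255;m&=k
c=max(cv2.findContours(m,0,1)[0],key=cv2.contourArea)[:,0]
P=np.array([onz(d,p+0.0,.016)[:2] for p in c])*1000
r=cv2.minAreaRect(np.float32(P));print(r,'84x40')
a=onz(d,(333.5,113.3),.016)*1000;b=onz(d,(310.5,155),.016)*1000
v=a-b;print('holes mid',(a+b)/2,'dist',np.hypot(*v[:2]),'x yaw',np.degrees(np.arctan2(v[1],v[0])))
for y in(r[2],r[2]-90): print('rect long yaw cand',y)
C=np.array(r[0])/1000; shift((*C,.1))
cn=proj(d,(*C,.046));print('boss top center pred',cn,'boss hole seen 321,137')
E
```

```text
((520.625244140625, -325.32196044921875), (85.60728454589844, 42.00740051269531), 28.170866012573242) 84x40
holes mid [ 520.77074002 -326.00174624   16.        ] dist 57.638898307972035 x yaw 27.85194485194617
rect long yaw cand 28.170866012573242
rect long yaw cand -61.82913398742676
shift mm [ 47.5  -5.2 128.4] tool y yaw -32.52 tilt [-3.e-04  3.e-04 -1.e+00]
boss top center pred [320.92919094 136.61383692] boss hole seen 321,137
```

>>> arm_command(commands=[[[0.0475,-0.0052,0.05,-60.5,1],[0.0475,-0.0052,0.09,-60.5,1],[0.0475,-0.0052,0.1,-60.5,1],[0.0475,-0.0052,0.1,-60.5,1],[0.0475,-0.0052,0.1,-60.5,1],[0.0475,-0.0052,0.1,-60.5,1],[0.0475,-0.0052,0.1,-60.5,1],[0.0475,-0.0052,0.1,-60.5,1]]])

```text
clock: 8.12
eef_pos: [0.5208, -0.3262, 0.1287]
eef_rot: [0.517, 0.856, -0.0, 0.0]
ft_force: [0.8, -0.4, -0.5]
opening: 0.0856
grasp_force: 0.0
```

```bash
python3 - <<'E'
from h import *
shift((.5206,-.3255,.019));print(env.read_state()['joint_positions'])
E
```

```text
shift mm [7.000e-01 1.000e-01 1.097e+02] tool y yaw 27.8 tilt [ 3.e-04 -3.e-04 -1.e+00]
[-5.59476453e-01  4.37640114e-01  1.60998034e-02  1.14884559e+00
 -1.42411090e-04  5.26089316e-01]
```

>>> arm_command(commands=[[[0,0,0.05,0,1],[0,0,0.09,0,1],[0,0,0.108,0,1],[0,0,0.109,0,0.5],[0,0,0.109,0,0],[0,0,0.109,0,-0.5],[0,0,0.109,0,-1],[0,0,0.109,0,-1],[0,0,0.109,0,-1],[0,0,0.109,0,-1],[0,0,0.109,0,-1]]], force=70)

```text
clock: 9.5
eef_pos: [0.5216, -0.3274, 0.0209]
eef_rot: [0.516, 0.857, -0.0, 0.001]
ft_force: [0.7, 0.7, 6.8]
opening: 0.0327
grasp_force: 71.7
```

```bash
python3 - <<'E'
from h import *
shift((.5206,-.3255,.019))
E
```

```text
shift mm [2.2 0.  1.9] tool y yaw 27.88 tilt [ 0.0024 -0.0015 -1.    ]
```

>>> arm_command(commands=[[[0,0,-0.05,0,-1],[0,0,-0.1,0,-1],[0,0,-0.15,0,-1],[0,0,-0.16,0,-1],[0,0,-0.16,0,-1]]])

```text
clock: 10.12
eef_pos: [0.5205, -0.3268, 0.1793]
eef_rot: [0.516, 0.857, -0.0, 0.0]
ft_force: [-0.4, 0.1, -3.7]
opening: 0.0328
grasp_force: 71.5
```

```bash
python3 - <<'E'
from h import *
print('bottle front-of-base',onz(camera_model('scene'),(433,198),0),onz(camera_model('side'),(290,154),0))
print('jar',onz(camera_model('scene'),(413,150),0))
cm=camera_model('wrist');im=camera('wrist');np.savez('w4',im=im,**cm);save('w4.png',im)
T=tool();i=np.linalg.inv(T)
# expected pixels of upper corners if centred at tcp, underside 19mm below tcp
for x in(20,-20):
  for y in(42,-42): print((x,y),proj(cm,(T@[x/1000,y/1000,.005,1])[:3]).round(1))
print(T[:3,3],env.read_state()['ft_force'],env.read_state()['opening']);shift((.5205,.2212,.18))
E
```

```text
bottle front-of-base [0.72913596 0.30770686 0.        ] [0.69950899 0.29751183 0.        ]
jar [0.48567789 0.39989871 0.        ]
(20, 42) [399.5 215.8]
(20, -42) [250.5 216. ]
(-20, 42) [394.1 277.1]
(-20, -42) [256.  277.3]
[ 0.51996683 -0.32650972  0.17801891] [-0.22879167 -0.55894853 -3.34931158] 0.03318571541403126
shift mm [483.9 256.6  -1.5] tool y yaw 27.89 tilt [-1.6e-03  8.0e-04 -1.0e+00]
```

View pics/w4.png

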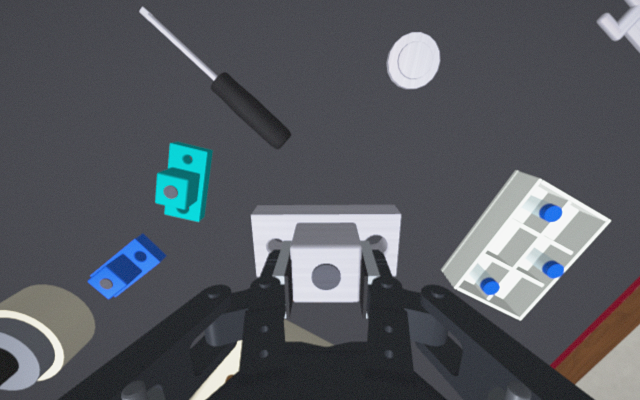

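The wrist view shows the upper held level, with its back edge at row 214 and columns 252–400. The expected values for a centred grasp are row 216 and columns 250–400, so it is within 1 mm. The big hole is on the +tool-y side. Next I carry it to above the seat.

>>> arm_command(commands=[[[0.484,0.257,0,40.4,-1],[0.484,0.257,0,40.4,-1],[0.484,0.257,0,40.4,-1],[0.484,0.257,0,40.4,-1],[0.484,0.257,0,40.4,-1],[0.484,0.257,0,40.4,-1],[0.484,0.257,0,40.4,-1],[0.484,0.257,0,40.4,-1],[0.484,0.257,0,40.4,-1],[0.484,0.257,0,40.4,-1],[0.484,0.257,0,40.4,-1],[0.484,0.257,0,40.4,-1],[0.484,0.257,0,40.4,-1]]])

```text
clock: 11.8
eef_pos: [0.5214, 0.2199, 0.1792]
eef_rot: [0.78, 0.625, -0.0, 0.0]
ft_force: [0.7, -0.7, -3.8]
opening: 0.0329
grasp_force: 71.3
```

```bash
python3 - <<'E'
from h import *
shift((.5203,.2202,.09));s=env.read_state();print(s['joint_positions'],s['ft_force'])
E
```

```text
shift mm [ 0.1 -1.1 89.2] tool y yaw -12.61 tilt [-3.e-04 -4.e-04 -1.e+00]
[ 3.99222930e-01  3.29472111e-01 -1.94326850e-02  1.22233910e+00
 -1.97324241e-04  2.19012849e+00] [ 0.66292622 -0.73118084 -3.83014808]
```

>>> arm_command(commands=[[[0,-0.0008,0.05,0,-1],[0,-0.0008,0.09,0,-1],[0,-0.0008,0.101,0,-1],[0,-0.0008,0.104,0,-1],[0,-0.0008,0.107,0,-1],[0,-0.0008,0.11,0,-1],[0,-0.0008,0.11,0,-1]]])

```text
clock: 12.68
eef_pos: [0.5207, 0.2214, 0.0698]
eef_rot: [0.78, 0.626, 0.0, 0.0]
ft_force: [-0.2, -0.1, -3.9]
opening: 0.0326
grasp_force: 71.4
```

```bash
python3 - <<'E'
from h import *
shift((.5203,.2202,.059));s=env.read_state();print(s['wrist_torque'],s['ft_force'])
E
```

```text
shift mm [-1.3 -0.2 10.8] tool y yaw -12.51 tilt [ 7.e-04  2.e-04 -1.e+00]
[-0.04689835  0.07757015  0.0006955 ] [-0.22273072 -0.08925824 -3.86562453]
```

>>> arm_command(commands=[[[0,0,0.002,0,-1],[0,0,0.004,0,-1],[0,0,0.006,0,-1],[0,0,0.008,0,-1],[0,0,0.008,0,-1]]])

```text
clock: 13.3
eef_pos: [0.5201, 0.2205, 0.0615]
eef_rot: [0.78, 0.626, -0.001, 0.0]
ft_force: [-2.6, -5.7, 3.6]
opening: 0.033
grasp_force: 72.3
```

```bash
python3 - <<'E'
from h import *
shift((.5203,.2202,.059));s=env.read_state();print(s['wrist_torque'],s['ft_force'])
E
```

```text
shift mm [-0.2  0.3  2.5] tool y yaw -12.54 tilt [-6.0e-04 -1.5e-03 -1.0e+00]
[-1.22517753  0.67333195 -0.18149863] [-2.58878804 -5.74845278  3.59355094]
```

>>> arm_command(commands=[[[0,0,0.001,0,-1],[0,0,0.002,0,-1],[0,0,0.003,0,-1],[0,0,0.004,0,-1],[0,0,0.004,0,-1]]])

```text
clock: 13.92
eef_pos: [0.5201, 0.2204, 0.0589]
eef_rot: [0.78, 0.626, -0.0, 0.001]
ft_force: [-8.0, -6.9, 18.2]
opening: 0.0328
grasp_force: 74.1
```

```bash
python3 - <<'E'
from h import *
shift((.5203,.2202,.059));s=env.read_state();print(s['wrist_torque'],s['ft_force'])
E
```

```text
shift mm [-0.2  0.2 -0.1] tool y yaw -12.55 tilt [ 4.0e-04 -1.2e-03 -1.0e+00]
[-1.59241019  1.57412705 -0.17996111] [-7.95150858 -6.8659951  18.22990457]
```

>>> arm_command(commands=[[[-0.0005,-0.0007,0.0005,0,-1],[-0.0005,-0.0007,0.001,0,-1],[-0.0005,-0.0007,0.001,0,-1],[-0.0005,-0.0007,0.001,0,-1]]])

```text
clock: 14.42
eef_pos: [0.5201, 0.2204, 0.0588]
eef_rot: [0.78, 0.626, 0.001, 0.001]
ft_force: [-7.5, -8.5, 25.7]
opening: 0.0327
grasp_force: 75.2
```

```bash
python3 - <<'E'
from h import *
shift((.5203,.2202,.059));s=env.read_state();print(s['wrist_torque'],s['ft_force'])
cm=camera_model('wrist');im=camera('wrist');s=camera('side');a=camera('scene')
c=[im[120:320,160:480],s[130:215,210:346],a[125:200,325:445]]
c=[cv2.resize(x,(400,250),interpolation=cv2.INTER_CUBIC) for x in c]
save('fin.png',np.vstack([np.hstack([c[0],c[1]]),np.hstack([c[2],c[2]*0])]))
E
```

```text
shift mm [-0.2  0.3 -0.2] tool y yaw -12.55 tilt [ 2.2e-03 -3.0e-04 -1.0e+00]
[-1.61044623  1.8128494  -0.13826304] [-7.48610678 -8.47194653 25.67581806]
```

View pics/fin.png

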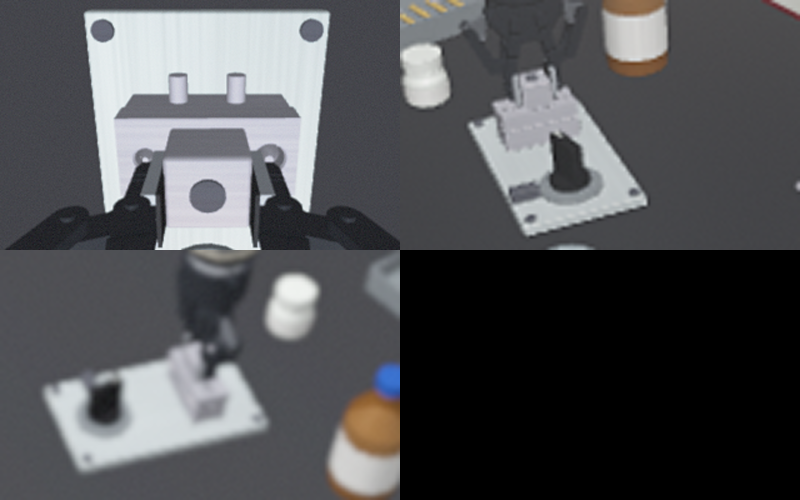

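The crops show the upper seated on the lower half with no visible gap, dowel tips in both holes, and the knob turned open. Pushing 7.5 N harder moved the TCP only 0.1 mm, so the halves are in hard contact. Total push is about 29 N, well above the seal's 12 N.

```bash
python3 -c "
from cell import env
print(env.job_done())"
```

```text
the job is handed in; nothing more can be done
None
```

I opened the vent, set the steel upper half on the dowels and pressed it flush (about 29 N), then handed the job in at about 14.6 s still gripping and pushing; the judge's result was not shown.

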